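Hold the polishing hood's cover at its balance point

TASK

The pivot screws of the polishing machine's clear cover are about to be tightened, with no weight on them. First gently lower the lid of the ring case fully shut, so that no grit from the cover falls on the finished rings; then take the cover by its ball knob and swing it up smoothly to its over-centre balance point, where it stands plumb above its hinge, without letting it drop or go over on to its rear stops. Finish gripping the knob and holding the cover still there, and leave the loose things on the bench alone.

Things in the scene. Friction and masses are not known exactly. Their poses are not given: they have to be found in the camera images.
- machine: Polishing machine, fixed: white sheet-metal extraction hood 255 mm deep (x), 310 wide (y), cheeks 185 mm high at the rear, 85 at the open front, a buff on a spindle inside; blue-green cast motor (170 mm high) on its -y side from y = -190 to -545 mm. Origin on the bench under the hood's middle; z up, -x is the open front towards the worker, y runs along the cover's hinge.
- cover_hinge (a point): Middle of the cover's hinge line at the upper rear of the hood, 175 mm above the bench; axes as those of the machine, hinge line along its y. Fixed.
- cover_knob (a point): Centre of the cover's black ball knob, 30 mm diameter, on a 10 mm stem from the middle of the cover's black front rail; 170 mm from the hinge line, in the cover's plane, 13 mm clear of the rail. Cover down: 117 mm above the bench and 160 mm in front of the hinge; cover plumb: straight above the hinge, 345 mm above the bench.
- cover (a joint): Angle of the clear cover (300 mm wide, 0.4 kg, 4 mm plate, aluminium edges, black front rail): 0 = down, sloping 20 degrees below level to the front; grows as the knob swings up and back; 1.92 rad (110 degrees) = plumb, the balance point (its weight lies evenly about its plane); 2.45 = leaning back on the rear stops. Hinge free (friction 0.015 Nm): let go over 2 degrees off balance, it falls.
- case: The ring case, fixed on the bench: open wooden box 130 mm deep (x), 180 mm wide (y), 45 mm high, rings in a grey insert. Origin at the bench surface under its middle; the lid is hinged on its +x side.
- lid_hinge (a point): Middle of the lid's hinge line, on the upper rear (+x) rim of the case, 45.5 mm above the bench, at the level of the lid's underside; axes as those of the case, hinge line along its y. Fixed.
- lid_edge (a point): Middle of the lid's free edge, half-way through its thickness, 130 mm from the hinge; a brass finger tab sticks out 10 mm beyond it.
- lid (a joint): Angle of the case's wooden lid, a flat board 130 x 180 x 10 mm, 0.2 kg: 0 = shut on the rim, 1.57 = upright, at the start 1.6 to 1.95 = open, leaning back. The hinge is stiff (0.19 Nm): the lid stays where it is left, and about 2 N at its edge moves it.
- spare_buff: A loose cotton buff, 90 mm diameter, 22 mm thick, lying on the bench in front of the motor; origin under its middle. To be left alone.
- compound_tin: A closed tin, 66 mm diameter, 62 mm high, standing in front of the machine's motor end; origin under its middle. To be left alone.
- compound_bar: A dark bar of polishing compound in a paper band, 115 x 40 x 34 mm, lying on the far (+y) side of the case; origin under its middle. To be left alone.

How it is judged (in metres and radians):
On the way, in this order (a step that is already met when the one before it is completed fails the run):
1. the lid of the ring case is shut while the cover is still down (value of joint lid below 0.03 rad and value of joint cover below 0.15 rad), for 0.2 s.
2. the cover is swung up in the fingers' grip (value of joint cover above 0.8 rad and contact force between the fingers and cover above 3 N), for 0.1 s.
At the end, for the whole second after the job is handed in: The fingers grip the cover by its knob (more than 3 N, TCP within 35 mm of the knob's centre); the cover stands still within 0.07 rad (4 degrees) of plumb, its balance point at 1.92 rad, turning at less than 0.1 rad/s, and the lid of the case is shut (below 0.03 rad) (value of joint cover between 1.85 and 1.99 rad and velocity of joint cover between -0.1 and 0.1 rad/s and contact force between the fingers and cover above 3 N and distance between the grasp point and cover_knob below 0.035 m and value of joint lid below 0.03 rad); the arm keeps its last pose, push and grip.
It fails at once if the cover is raised while the ring case is open (value of joint cover above 0.3 rad and value of joint lid above 0.15 rad).
It fails at once if the cover goes over backwards (value of joint cover above 2.25 rad).
It fails at once if the cover is flung or dropped (velocity of joint cover above 4 rad/s or velocity of joint cover below -4 rad/s).
It fails at once if the lid is slammed (velocity of joint lid below -4 rad/s).
It fails at once if a loose thing on the bench is disturbed (distance of any of spare_buff, compound_tin, compound_bar from where it was at the start of the episode above 0.02 m).
It also fails if it takes over 61 s, if anything falls off the work surface, if the arm or the gripper's body presses on something with over 40 N, if the wrist force passes 120 N, or if a joint passes its speed limit or range.

ROBOT

A 6-joint arm with a two-finger parallel gripper is mounted at the origin on the work surface. World frame = base frame: x ahead of the robot, y to its left, z up, the work surface at z = 0. Lengths are in mm, angles in rad, forces in N, time in s.
With the tool pointing down it reaches from about 275 to 1000 mm from the base axis. Payload 8.4 kg.
Tool frame: the origin (TCP) lies between the finger pads, 19 mm behind the fingertips; this is the grasp point; z points along the fingers, y is the line along which they close (so a half turn about z gives the same grasp; the last joint's range is limited). The gripper opens to 85 mm and grips with 20 to 120 N. Pads are 22 mm wide; open, the fingers measure 114 mm over their backs; the gripper's body (76 mm by 85 mm) begins 54 mm behind the grasp point. The pads swing forward as they close: fully open they stand 13 mm farther back than shut.
Start: joints at [-1.259, 0.353, 1.633, -0, 1.155, -0.002], TCP at [192.921, -594.483, 249.981] pointing down, gripper open.
Joint ranges: [-2.63, 2.63], [-0.92, 2.1], [0.06, 2.66], [-1.3, 4.44], [0, 2.69], [-3.02, 3.02]. Speed limits (rad/s): [2.22, 2.22, 2.79, 3.14, 3.14, 3.14].

INTERFACE

Orientations are given as [roll, pitch, yaw] about the fixed x, y, z axes, in that order (R = Rz(yaw) Ry(pitch) Rx(roll)).
In Python, from rig import r gives the robot as it stands.
- The arm moves only by the shell command python3 steer.py 'ROWS' [FORCE]. ROWS is rows parted by semicolons, their numbers by spaces, 1 to 5 of them, each of 7 numbers: a rotation vector rx, ry, rz in rad, then dx, dy, dz in mm, then the opening from 0.0 (shut) to 1.0 (fully open); each row shifts and turns the commanded pose from where the row before left it, along the tool's axes as they then stand; what a row does not reach is not made up. A row lasts 1/12 s, in which the tool goes at most 41.7 mm and 0.125 rad, less where a joint would pass 70% of its speed; a pose out of reach is approached as far as the arm can. The fingers move at their own pace and stop on an object; FORCE is the grip in N (left out, the last holds). Time passes only in rows, so rows that do not move let the fingers close. It prints the time, the measured TCP pose, the force, the opening and the grip force at its end.
- r.sense(): the state, without advancing time (a new reading comes with each control period).
- r.grab_frame(name): name is "side" or "top" or "wrist"; returns the picture (480x640x3 uint8, red, green, blue); there is no depth.
- r.camera_params(name): a dict with "fx", "fy", "cx", "cy" (pixels), "rvec" (rotation vector, rad) and "tvec" (3), from world to camera coordinates, as OpenCV has them. Camera axes: x right, y down, z forward; pixel columns grow to the right and rows downward; lengths in mm; the calibration is good to about 2 mm. A picture is of the moment at which its call begins: read the wrist's pose just before it. camera_params takes no time and is no camera call; for the wrist camera it gives the pose at the moment of the call.
- r.sign_off(): hands the job in; it is judged then, once.
The state is a dict: "clock": time; "qpos": joint angles; "qvel": joint speeds; "joint_efforts": joint torques, N m; "eef_pos": TCP position; "tcp_rot": TCP orientation; "contact_force": force on the tool from outside, world axes, zero at the start; "wrist_torque": the same for the moment, N m; "opening": opening from 0.0 (shut) to 1.0 (fully open); "grasp_force": force on a finger pad.
Only numpy, scipy, OpenCV 4.12 (cv2) and the standard library are available. Lean on these libraries where they do the work, as an engineer would, in place of code of your own. Each camera call takes 0.05 s, during which the arm holds its last target. There are 200 camera calls.

## Working session

There is one attempt and no reset: what is moved stays moved. The work goes in short steps, Python scripts to look and compute and a shell command to move; the robot and the scene stay as the last step left them, time stands still between calls to the robot, and variables do not carry over. Pictures are saved under pics/ and viewed, at most 10 in all, crops included, and the job is handed in when it is done.

```bash
ls; mkdir -p pics; python3 - <<'E'
from rig import r
import cv2,numpy as np
for n in("side","top"):
    im=r.grab_frame(n); cv2.imwrite(f"pics/{n}0.png",im[:,:,::-1]); np.save(f"pics/{n}0.npy",im)
    p=r.camera_params(n); R=cv2.Rodrigues(np.array(p["rvec"],float))[0]; print(n,p,"cam pos",-R.T@np.array(p["tvec"]).ravel())
print(r.sense())
E
```

```text
pics
rig.py
steer.py
side {'fx': 525.2662560743119, 'fy': 525.2662560743119, 'cx': 322.56799604230423, 'cy': 240.7377390413168, 'rvec': array([ 0.56580539, -2.73523677,  1.0624634 ]), 'tvec': array([ 434.69015344,  238.87118796, 1405.45405087])} cam pos [  83.54950414  880.2891419  1199.76104706]
top {'fx': 576.972131048708, 'fy': 576.972131048708, 'cx': 310.71060732711555, 'cy': 240.0557901551278, 'rvec': array([ 2.1888626 , -2.15569741,  0.07159151]), 'tvec': array([  -6.842277  ,  479.10879498, 1541.88625214])} cam pos [ 352.31769041  -24.78806708 1575.51993496]
{'clock': 0.1, 'qpos': array([-1.25939429e+00,  3.53584898e-01,  1.63405006e+00,  2.45395419e-05,
        1.15522161e+00, -2.40378618e-03]), 'qvel': array([ 9.03181192e-05, -3.46614836e-03, -3.16907191e-03,  1.14584339e-03,
       -4.61293047e-04, -1.10935476e-03]), 'joint_efforts': array([-1.68671681e-04, -6.06356621e+01, -3.42820501e+01, -5.98127099e-05,
        3.92607253e-03,  1.01984409e-05]), 'eef_pos': array([ 192.80585669, -594.09075419,  249.33714715]), 'tcp_rot': array([-3.14032880e+00, -2.54764103e-05,  3.13795887e-01]), 'contact_force': array([ 1.00960045,  0.47444306, -0.65568784]), 'wrist_torque': array([-0.01383865,  0.04429568, -0.02919851]), 'grasp_force': 0.0, 'opening': 0.9981292964733945}
```

View pics/side0.png

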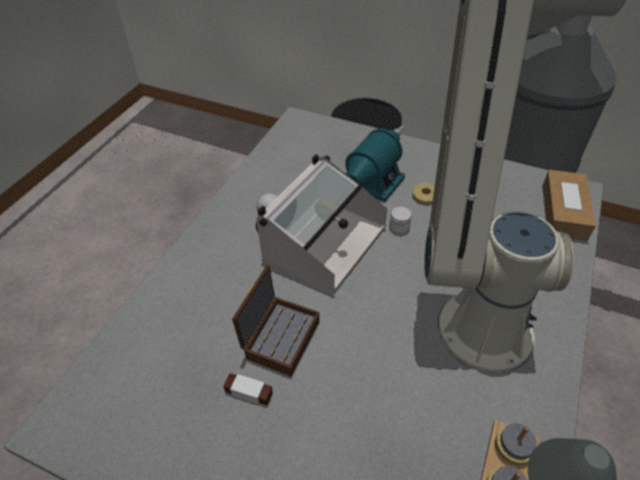

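View pics/top0.png

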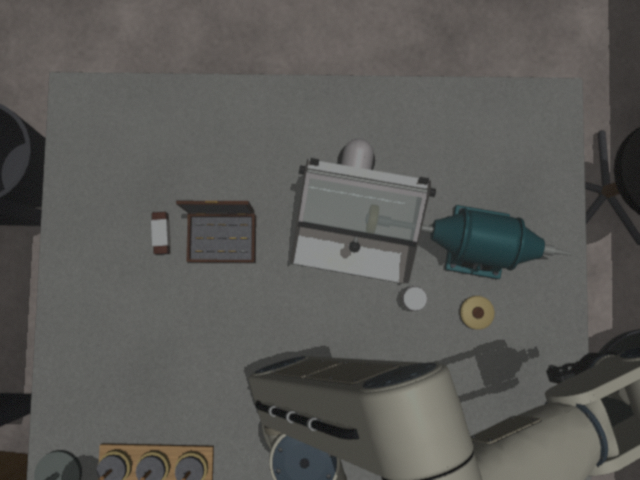

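The side view shows the knob near (343,223), the open case near (285,335) and the lid behind it. In the top view the knob is near (354,247), the case spans (187..256, 215..262) and the lid edge is near (177,201)-(250,203). Next I'll enlarge both and measure.

```bash
cat > h.py <<'E'
import numpy as np, cv2
from rig import r
def cam(n):
    p=r.camera_params(n); R=cv2.Rodrigues(np.array(p["rvec"],float))[0]; t=np.array(p["tvec"],float).ravel()
    return np.array([[p["fx"],0,p["cx"]],[0,p["fy"],p["cy"]],[0,0,1]]),R,t
def ray(c,uv):
    K,R,t=c; d=R.T@np.linalg.solve(K,[*uv,1]); return -R.T@t,d/np.linalg.norm(d)
def plane(c,uv,z):
    o,d=ray(c,uv); return o+d*(z-o[2])/d[2]
def tri(*obs):
    A=0;b=0;L=[]
    for c,uv in obs:
        o,d=ray(c,uv); P=np.eye(3)-np.outer(d,d); A=A+P; b=b+P@o; L.append((o,P))
    x=np.linalg.solve(A,b); return x,[np.linalg.norm(P@(x-o)) for o,P in L]
def proj(c,X):
    K,R,t=c; q=K@(R@np.array(X)+t); return q[:2]/q[2]
E
python3 - <<'E'
import cv2
a=cv2.imread("pics/side0.png");b=cv2.imread("pics/top0.png")
g=lambda i,x,y,w,h,s:cv2.convertScaleAbs(cv2.resize(i[y:y+h,x:x+w],None,fx=s,fy=s,interpolation=cv2.INTER_CUBIC),alpha=1.5)
cv2.imwrite("pics/c1.png",g(a,220,145,190,235,2.5*1.0) if 0 else g(a,220,145,200,150,4))
import numpy as np
cv2.imwrite("pics/c2.png",np.hstack([g(b,165,190,100,80,4),g(a,225,260,100,120,4)[:320]]) )
cv2.imwrite("pics/c3.png",g(b,285,150,160,140,4))
E
```

```text
(no output)
```

View pics/c1.png

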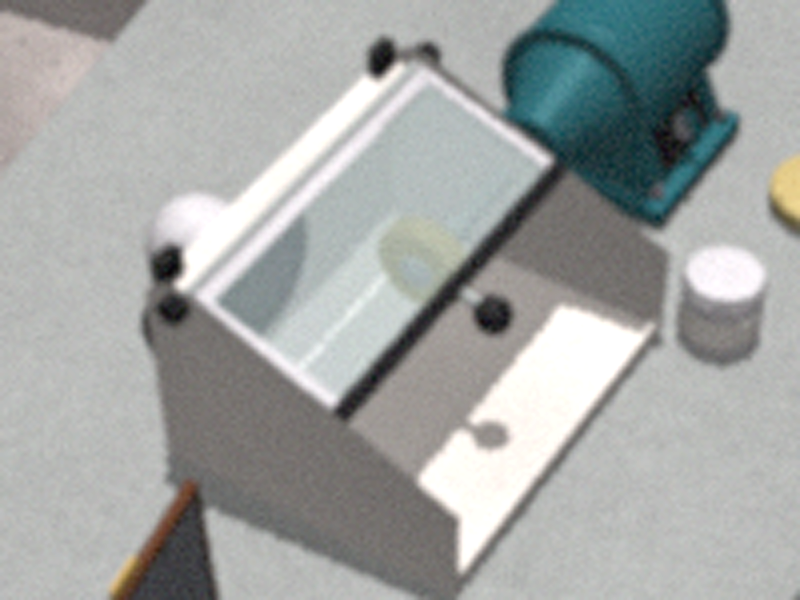

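View pics/c2.png

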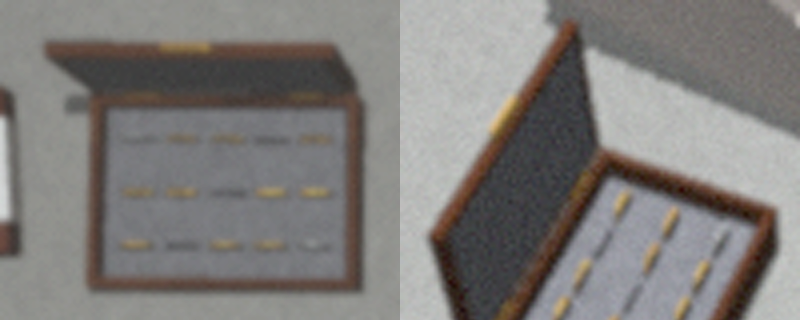

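View pics/c3.png

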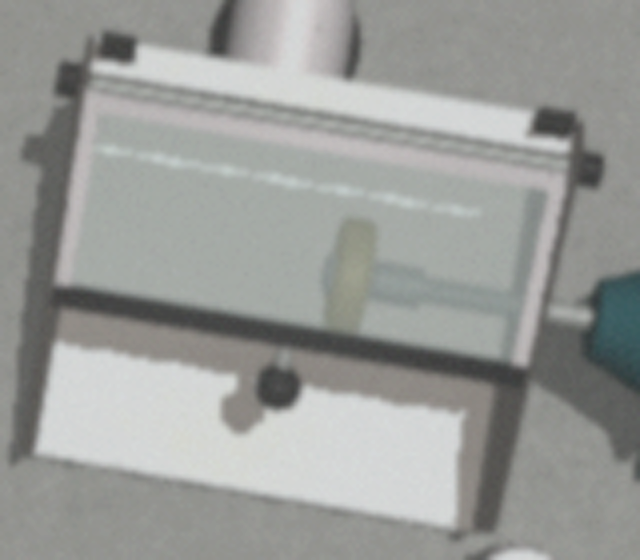

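c1/c2/c3 show these positions in full-image pixels:
- **Knob:** side (343,223.5), top (354.5,246.5).
- **Rail ends:** top (299,224)/(416,244), side (306,248)/(360,187).
- **Lid tab:** side (251,289), top (211,201).
- **Lid corners:** top (177,201)/(249,201.5), side (233,319)/(267.5,265.5).

```bash
python3 - <<'E'
from h import *
np.set_printoptions(precision=1,suppress=True)
S,T=cam("side"),cam("top")
# refine knob by dark centroid
def blob(n,uv,rad,th):
    im=np.load(f"pics/{n}0.npy").astype(float).mean(2); yy,xx=np.mgrid[:480,:640]
    m=((xx-uv[0])**2+(yy-uv[1])**2<rad**2)&(im<th); return np.array([xx[m].mean(),yy[m].mean()]),m.sum()
ks,n1=blob("side",(343,223.3),6,50); kt,n2=blob("top",(354.3,246.3),6.5,50); print(ks,n1,kt,n2)
c2=lambda u,v:(165+u/4-.4,190+v/4-.4); s2=lambda u,v:(225+(u-400)/4-.4,260+v/4-.4)
c3=lambda u,v:(285+u/4-.4,150+v/4-.4); c1=lambda u,v:(220+u/4-.4,145+v/4-.4)
for nm,a,b in [("knob",ks,kt),("knob eye",c1(492,314),c3(278,386)),("rail+y",c1(343,412),c3(57,295)),("rail-y",c1(560,166),c3(525,375)),
  ("tab",s2(505,117),c2(185,46)),("lid+y",s2(433,237),c2(46,46)),("lid-y",s2(570,22),c2(335,46))]:
    print(nm,*tri((S,a),(T,b)))
for q in [(93,98),(362,95),(88,288),(360,290)]: print("case",plane(T,c2(*q),45))
P={"rearleft":s2(604,152),"frontR":s2(775,212)}
for k in P: print(k,plane(S,P[k],45))
print("tin",plane(T,(413.5,298),62),"buff",plane(T,(477.5,312.5),22),"bar",plane(T,(160.5,232.5),34))
for z in(85,):print("hood front",plane(T,c3(30,455),0),plane(T,c3(465,530),0))
E
```

```text
[342.9 223.5] 58 [353.9 246.4] 57
knob [ 457.  -110.4  119.7] [np.float64(0.6032853000024282), np.float64(0.6032853000023883)]
knob eye [ 457.9 -110.8  120.7] [np.float64(0.6972512927946749), np.float64(0.6972512927946944)]
rail+y [511.5  29.1 135.3] [np.float64(0.08790642799625242), np.float64(0.08790642799616646)]
rail-y [ 465.3 -264.2  134.5] [np.float64(0.03691148235634495), np.float64(0.036911482356384244)]
tab [557.  242.6 185.1] [np.float64(0.3571338259574846), np.float64(0.35713382595754345)]
lid+y [557.5 330.2 175.5] [np.float64(0.10697121669682569), np.float64(0.1069712166969578)]
lid-y [560.3 152.6 174. ] [np.float64(0.07451459148832754), np.float64(0.07451459148853107)]
case [542.  330.5  45. ]
case [546.6 150.   45. ]
case [414.7 329.6  45. ]
case [416.1 148.2  45. ]
rearleft [545.8 154.1  45. ]
frontR [419.3 153.2  45. ]
tin [ 328.2 -270.3   62. ] buff [ 291.9 -446.8   22. ] bar [492.5 405.3  34. ]
hood front [416.1  50.6   0. ] [ 369.7 -246.     0. ]
```

Measured positions, all of which agree with the sizes in the task:

| Item | Position (mm) |
|---|---|
| Knob | (457,-110.5,~118.5) |
| Machine yaw | about -0.156 rad |
| Cover hinge | about (615,-135,175) |
| Lid hinge | about (545,240,45.5) |
| Lid edge | about x 560, z 175 |

The knob came out at height 119.7 against the 117 given. The lid leans back about 1.68 rad. Next I lift, turn to yaw 0 and cross over to behind the lid with the fingers shut.

```bash
python3 steer.py '0 0 0.105 0 0 -27 0; 0 0 0.105 0 0 -27 0; 0 0 0.104 0 0 -27 0' 30
python3 steer.py '0 0 0 18 -36 0 0;0 0 0 18 -36 0 0;0 0 0 18 -36 0 0;0 0 0 18 -36 0 0;0 0 0 18 -36 0 0'
```

```text
clock: 0.35
eef_pos: [192.8, -594.0, 331.1]
tcp_rot: [-3.14, 0.001, -0.005]
contact_force: [0.2, -0.3, 0.8]
opening: 0.608
grasp_force: 0.0
clock: 0.77
eef_pos: [283.2, -412.6, 330.7]
tcp_rot: [-3.141, 0.0, -0.001]
contact_force: [1.7, -0.3, 0.5]
opening: 0.003
grasp_force: 0.0
```

```bash
python3 steer.py '0 0 0 18 -36 0 0;0 0 0 18 -36 0 0;0 0 0 18 -36 0 0;0 0 0 18 -36 0 0;0 0 0 18 -36 0 0' >/dev/null
python3 steer.py '0 0 0 18 -36 0 0;0 0 0 18 -36 0 0;0 0 0 18 -36 0 0;0 0 0 18 -36 0 0;0 0 0 18 -36 0 0' >/dev/null
python3 steer.py '0 0 0 18 -36 0 0;0 0 0 18 -36 0 0;0 0 0 18 -36 0 0;0 0 0 18 -36 0 0;0 0 0 18 -36 0 0'
python3 steer.py '0 0 0 18 -36 0 0;0 0 0 18 -36 0 0;0 0 0 18 -36 0 0;0 0 0 0 0 0 0'
python3 -c "
from rig import r;import cv2
cv2.imwrite('pics/s1.png',cv2.convertScaleAbs(cv2.resize(r.grab_frame('side')[180:390,180:460,::-1],None,fx=2,fy=2),alpha=1.5))"
```

```text
clock: 2.02
eef_pos: [553.4, 127.5, 330.7]
tcp_rot: [3.141, 0.0, 0.0]
contact_force: [0.5, -1.0, 0.6]
opening: 0.0
grasp_force: 0.0
clock: 2.35
eef_pos: [608.9, 239.3, 329.7]
tcp_rot: [-3.139, -0.0, 0.003]
contact_force: [-1.4, -0.7, -1.1]
opening: -0.001
grasp_force: 0.0
```

View pics/s1.png

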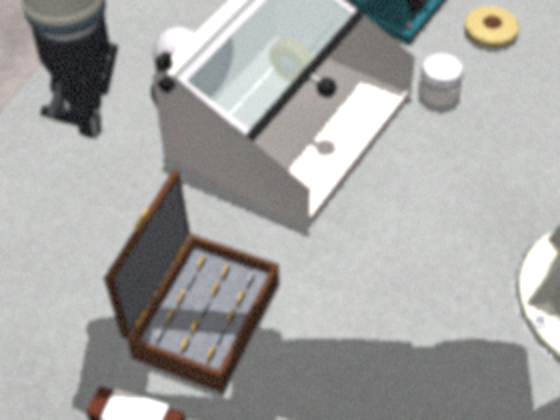

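The side view shows the tool behind and above the lid, with its fingers at about (75,120) in the crop. The lid is open and undisturbed. Now I descend behind it and compute the arc that follows the lid.

```bash
python3 steer.py '0 0 0 0 0 40 0;0 0 0 0 0 40 0;0 0 0 0 0 40 0;0 0 0 0 0 38 0;0 0 0 0 0 0 0'
python3 -c "
import numpy as np
p=None
for th in np.arange(1.7,-0.01,-0.1):
    q=np.array([556-110*np.cos(th)+10*np.sin(th),64.5+110*np.sin(th)+10*np.cos(th)])
    print(round(th,2),q.round(0),None if p is None else (q-p).round(1)); p=q
"
```

```text
clock: 2.82
eef_pos: [602.1, 230.8, 165.3]
tcp_rot: [3.137, 0.012, -0.001]
contact_force: [-2.1, -0.2, -0.5]
opening: -0.001
grasp_force: 0.0
1.7 [580. 172.] None
1.6 [569. 174.] [-10.9   1.9]
1.5 [558. 175.] [-11.    0.8]
1.4 [547. 175.] [-11.   -0.3]
1.3 [536. 173.] [-10.9  -1.4]
1.2 [525. 171.] [-10.7  -2.5]
1.1 [515. 167.] [-10.4  -3.6]
1.0 [505. 162.] [-10.   -4.6]
0.9 [495. 157.] [-9.5 -5.6]
0.8 [487. 150.] [-8.9 -6.5]
0.7 [478. 143.] [-8.2 -7.4]
0.6 [471. 135.] [-7.5 -8.1]
0.5 [464. 126.] [-6.6 -8.9]
0.4 [459. 117.] [-5.7 -9.5]
0.3 [454. 107.] [ -4.7 -10. ]
0.2 [450.  96.] [ -3.7 -10.4]
0.1 [448.  85.] [ -2.6 -10.7]
-0.0 [446.  74.] [ -1.5 -10.9]
```

```bash
python3 steer.py '0 0 0 0 0 0 0;0 0 0 0 0 0 0'; python3 steer.py '0 0 0 -8 -6 -7 0;0 0 0 -5 -5 0 0;0 0 0 0 0 0 0'
```

```text
clock: 2.98
eef_pos: [608.1, 233.4, 175.2]
tcp_rot: [-3.141, -0.002, -0.001]
contact_force: [-0.3, -0.3, 0.2]
opening: -0.003
grasp_force: 0.0
clock: 3.23
eef_pos: [594.1, 246.0, 182.8]
tcp_rot: [-3.14, -0.003, 0.0]
contact_force: [0.3, -0.2, 0.3]
opening: 0.002
grasp_force: 0.0
```

```bash
python3 steer.py '0 0 0 -6 3 8 0;0 0 0 -8 0 0 0;0 0 0 0 0 0 0'; python3 steer.py '0 0 0 -11 0 -2 0;0 0 0 -11 0 -1 0;0 0 0 -11 0 0 0;0 0 0 0 0 0 0'
python3 -c "
from rig import r;import cv2
cv2.imwrite('pics/s2.png',cv2.convertScaleAbs(cv2.resize(r.grab_frame('side')[230:390,180:340,::-1],None,fx=3,fy=3),alpha=1.5))"
```

```text
clock: 3.48
eef_pos: [577.8, 240.9, 171.3]
tcp_rot: [3.141, 0.002, -0.0]
contact_force: [0.8, -0.5, 0.1]
opening: -0.004
grasp_force: 0.0
clock: 3.82
eef_pos: [544.7, 241.3, 175.0]
tcp_rot: [3.141, 0.001, 0.0]
contact_force: [-0.9, 1.1, 0.3]
opening: 0.0
grasp_force: 0.0
```

View pics/s2.png

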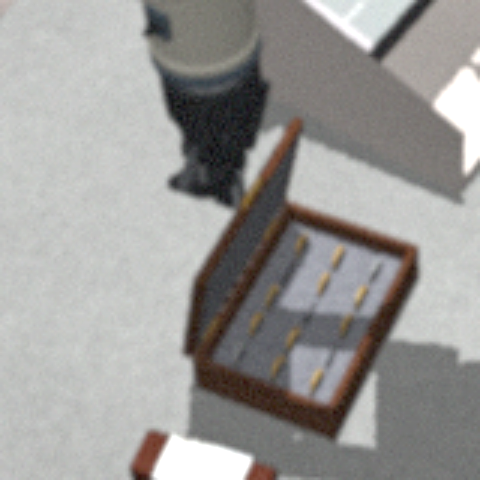

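The lid is being pushed forward by the fingers behind it, with the tab near (255,190) in the crop. It's now somewhat past upright, so I follow the arc.

```bash
python3 steer.py '0 0 0 -11 0 1 0;0 0 0 -11 0 3 0;0 0 0 -10 0 4 0;0 0 0 -10 0 5 0;0 0 0 -9 0 6 0'
python3 steer.py '0 0 0 -9 0 6 0;0 0 0 -8 0 7 0;0 0 0 -8 0 8 0;0 0 0 -7 0 9 0;0 0 0 0 0 0 0'
python3 steer.py '0 0 0 -6 0 9 0;0 0 0 -5 0 10 0;0 0 0 -4 0 10 0;0 0 0 0 0 0 0'
```

```text
clock: 4.28
eef_pos: [494.7, 241.4, 155.6]
tcp_rot: [3.142, 0.0, -0.0]
contact_force: [0.5, 0.7, 1.5]
opening: -0.001
grasp_force: 0.8
clock: 4.7
eef_pos: [461.4, 240.7, 123.8]
tcp_rot: [3.14, 0.004, 0.0]
contact_force: [-0.0, -0.7, 0.4]
opening: 0.001
grasp_force: 0.0
clock: 5.03
eef_pos: [447.3, 240.8, 95.0]
tcp_rot: [3.14, 0.003, -0.0]
contact_force: [-0.1, -0.2, -0.7]
opening: -0.0
grasp_force: 0.0
```

```bash
python3 steer.py '0 0 0 0 0 8 0;0 0 0 0 0 7 0;0 0 0 0 0 4 0;0 0 0 0 0 0 0;0 0 0 0 0 0 0'
python3 steer.py '0 0 0 0 0 2 0;0 0 0 0 0 0 0;0 0 0 0 0 0 0'
```

```text
clock: 5.45
eef_pos: [449.1, 241.4, 77.7]
tcp_rot: [3.141, 0.0, -0.0]
contact_force: [-0.3, 0.7, 0.4]
opening: 0.0
grasp_force: 0.0
clock: 5.7
eef_pos: [449.2, 241.5, 76.1]
tcp_rot: [-3.141, -0.0, -0.0]
contact_force: [-0.0, 0.2, -1.1]
opening: 0.003
grasp_force: 0.0
```

```bash
python3 steer.py '0 0 0 0 0 2 0;0 0 0 0 0 0 0;0 0 0 0 0 0 0'|grep -E 'eef|cont'
python3 steer.py '0 0 0 0 0 1.5 0;0 0 0 0 0 0 0;0 0 0 0 0 0 0'|grep -E 'eef|cont'
python3 -c "
from rig import r;import cv2
cv2.imwrite('pics/s3.png',cv2.convertScaleAbs(cv2.resize(r.grab_frame('side')[230:390,180:340,::-1],None,fx=3,fy=3),alpha=1.5))"
```

```text
eef_pos: [449.3, 241.6, 74.2]
contact_force: [-0.5, 0.1, 3.3]
eef_pos: [449.3, 241.6, 74.0]
contact_force: [-5.7, -3.0, 22.5]
```

View pics/s3.png

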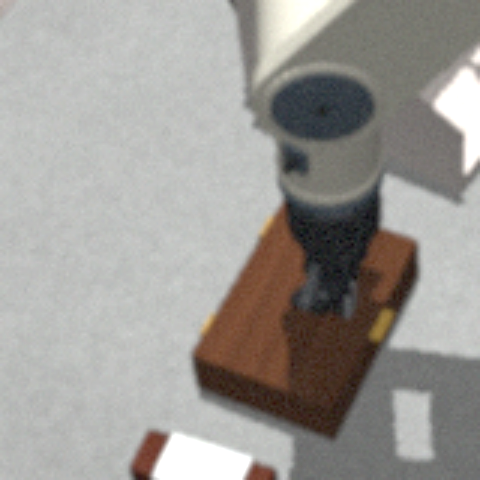

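The lid lies flat and shut on the case. The push force rose to 22 N at the expected height. Now I lift and go above the knob, opening the gripper and turning to the machine's yaw.

```bash
python3 steer.py '0 0 0 0 0 -20 0;0 0 0 0 0 -40 0;0 0 0 0 0 -40 0;0 0 0 0 0 -40 0;0 0 0 0 0 -40 0'|grep eef
python3 steer.py '0 0 0 0 39 0 0;0 0 0 0 39 0 0;0 0 0 0 39 0 1;0 0 0 0 39 0 1;0 0 0 0 39 0 1'|grep eef
python3 steer.py '0 0 0 0 39 0 1;0 0 0 0 39 0 1;0 0 0 0 39 0 1;0 0 0.078 0 39 0 1;0 0 0.078 0 0 0 1'|grep eef
python3 steer.py '0 0 0 0 0 0 1;0 0 0 0 0 0 1;0 0 0 0 0 0 1'
python3 - <<'E'
from h import *
c=cam("wrist"); im=r.grab_frame("wrist"); np.save("pics/w0.npy",im); np.savez("pics/w0c.npz",K=c[0],R=c[1],t=c[2])
s=r.sense(); print(s["eef_pos"],s["tcp_rot"]); print(proj(c,[457,-110.5,118.5]), -c[1].T@c[2])
cv2.imwrite("pics/w0.png",im[:,:,::-1])
E
```

```text
eef_pos: [448.6, 241.2, 254.3]
eef_pos: [448.5, 44.9, 252.6]
eef_pos: [448.9, -115.2, 252.6]
clock: 7.75
eef_pos: [448.9, -108.7, 252.3]
tcp_rot: [-3.141, 0.0, -0.153]
contact_force: [0.6, 0.2, 0.1]
opening: 1.0
grasp_force: 0.0
[ 448.9677126  -108.51062411  252.38772435] [-3.14135085e+00  2.69901869e-04 -1.52721339e-01]
[326.54336741 221.81750169] [ 530.56894256 -121.84425162  377.40756525]
```

View pics/w0.png

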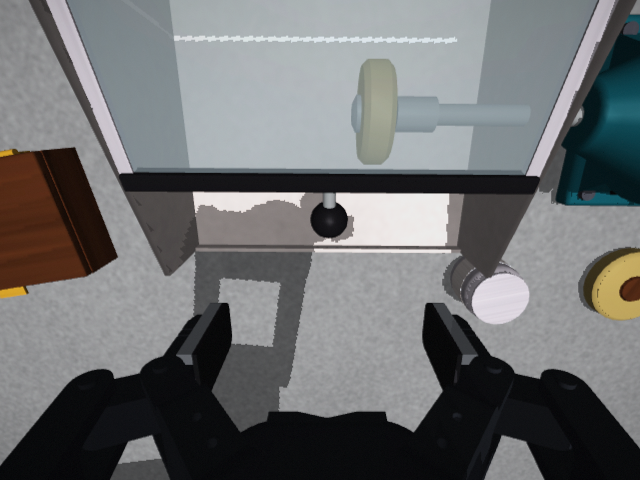

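The wrist view shows the knob at (329,219), and the rail runs level at rows 183–184, so the yaw matches. The tin at (498,297) is clear of the open fingers. I'll combine all three views.

```bash
python3 - <<'E'
from h import *
np.set_printoptions(precision=1,suppress=True)
im=np.load("pics/w0.npy"); z=np.load("pics/w0c.npz"); W=(z["K"],z["R"],z["t"])
g=im.mean(2); m=(g<40).astype(np.uint8); m[:197]=0; m[260:]=0; m[:,:300]=0; m[:,360:]=0
m=cv2.morphologyEx(m,cv2.MORPH_OPEN,np.ones((9,9),np.uint8))
cs=cv2.findContours(m,0,2)[0]; (u,v),rad=cv2.minEnclosingCircle(max(cs,key=cv2.contourArea)); print(u,v,rad)
S,T=cam("side"),cam("top")
k,e=tri((S,(342.9,223.5)),(T,(354.0,246.3)),(W,(u,v))); print(k,e)
o,d=ray(W,(u,v)); print("dist from size",W[0][0,0]*15/rad, np.linalg.norm(k-o)); print("wrist ray at z=117,119",plane(W,(u,v),117),plane(W,(u,v),119))
s=r.sense(); 
a=-.153; X=np.array([np.cos(a),np.sin(a),0]); Y=np.array([np.sin(a),-np.cos(a),0])
D=k-s["eef_pos"]; print("tool dx,dy,dz",D@X,D@Y,-D[2])
E
```

```text
328.73077392578125 219.1923065185547 18.219743728637695
[ 457.9 -111.8  117.4] [np.float64(0.4987876168195194), np.float64(1.315791046462003), np.float64(0.9567351423887589)]
dist from size 277.0876084474526 270.13543761205057
wrist ray at z=117,119 [ 458.5 -112.5  117. ] [ 459.  -112.6  119. ]
tool dx,dy,dz 9.310719491797057 1.9392417521099068 134.95834343626643
```

The knob is at (457.9,-111.8,117.4); the three views agree within 1.3 mm and the height matches the stated 117 mm. I descend over it.

```bash
python3 steer.py '0 0 0 9 2 30 1;0 0 0 0 0 35 1;0 0 0 0 0 35 1;0 0 0 0 0 25 1;0 0 0 0 0 9 1'|grep -E 'eef|cont'
python3 steer.py '0 0 0 0 0 0 1;0 0 0 0 0 0 1;0 0 0 0 0 0 1'
```

```text
eef_pos: [455.6, -111.1, 115.3]
contact_force: [-0.2, 0.8, 0.1]
clock: 8.47
eef_pos: [458.8, -112.8, 120.0]
tcp_rot: [3.141, -0.002, -0.155]
contact_force: [0.1, -0.4, 0.0]
opening: 0.996
grasp_force: 0.0
```

```bash
python3 steer.py '0 0 0 -0.5 0 2 0.6;0 0 0 0 0 0 0.45;0 0 0 0 0 0 0.4;0 0 0 0 0 0 0.35;0 0 0 0 0 0 0.3' 30
python3 steer.py '0 0 0 0 0 0 0;0 0 0 0 0 0 0;0 0 0 0 0 0 0;0 0 0 0 0 0 0' 30
python3 -c "
import numpy as np
p=None
for th in np.r_[np.arange(0,1.92,0.1),1.92]:
    a=th-np.radians(20); q=170*np.array([-np.cos(a),np.sin(a)])
    print(round(th,2),q.round(1),None if p is None else (q-p).round(1)); p=q
"
```

```text
clock: 8.88
eef_pos: [457.5, -111.9, 117.1]
tcp_rot: [-3.139, -0.001, -0.158]
contact_force: [-0.0, 11.4, 11.9]
opening: 0.33
grasp_force: 28.7
clock: 9.22
eef_pos: [457.5, -111.8, 117.1]
tcp_rot: [-3.14, -0.0, -0.157]
contact_force: [-0.4, 10.2, 7.7]
opening: 0.325
grasp_force: 29.0
0.0 [-159.7  -58.1] None
0.1 [-164.8  -41.9] [-5.  16.2]
0.2 [-168.1  -25.2] [-3.4 16.7]
0.3 [-169.8   -8.3] [-1.7 16.9]
0.4 [-169.8    8.7] [ 0. 17.]
0.5 [-168.1   25.6] [ 1.7 16.9]
0.6 [-164.7   42.2] [ 3.4 16.7]
0.7 [-159.6   58.4] [ 5.  16.2]
0.8 [-153.    74.1] [ 6.6 15.6]
0.9 [-144.8   89. ] [ 8.2 14.9]
1.0 [-135.2  103. ] [ 9.6 14. ]
1.1 [-124.3  116. ] [11. 13.]
1.2 [-112.1  127.8] [12.2 11.8]
1.3 [-98.8 138.4] [13.3 10.6]
1.4 [-84.4 147.5] [14.3  9.2]
1.5 [-69.3 155.2] [15.2  7.7]
1.6 [-53.5 161.4] [15.8  6.1]
1.7 [-37.1 165.9] [16.4  4.5]
1.8 [-20.3 168.8] [16.7  2.9]
1.9 [ -3.4 170. ] [17.   1.2]
1.92 [  0. 170.] [3.4 0. ]
```

The grip is good: 29 N with the TCP on the knob. I correct a small lateral load and start the swing.

```bash
python3 steer.py '0 0 0 0 -1 -2 0;0 0 0 -2 0 -6 0;0 0 0 -3 0 -8 0;0 0 0 -1.7 0 -8.3 0;0 0 0 0 0 0 0' 35
python3 steer.py '0 0 0 -1.7 0 -8.4 0;0 0 0 -1.7 0 -16.9 0;0 0 0 0 0 0 0'
```

```text
clock: 9.63
eef_pos: [450.4, -110.6, 142.3]
tcp_rot: [-3.141, -0.0, -0.156]
contact_force: [1.1, 4.6, -2.3]
opening: 0.326
grasp_force: 34.6
clock: 9.88
eef_pos: [447.3, -110.1, 168.0]
tcp_rot: [-3.141, -0.001, -0.156]
contact_force: [0.9, 5.3, -2.3]
opening: 0.328
grasp_force: 34.6
```

```bash
python3 steer.py '0 0 0 0 0 -17 0;0 0 0 1.7 0 -16.9 0;0 0 0 3.4 0 -16.7 0;0 0 0 5 0 -16.2 0;0 0 0 6.6 0 -15.6 0'
python3 steer.py '0 0 0 0 0 0 0;0 0 0 0 0 0 0'
python3 -c "
from rig import r;import numpy as np
d=r.sense()['eef_pos']-np.array([616.2,-136.4,175]);a=-.156;x=d@[np.cos(a),np.sin(a),0];print('rel',x,d[2],'R',np.hypot(x,d[2]),'th',np.arctan2(d[2],-x)+.349)"
```

```text
clock: 10.3
eef_pos: [463.1, -112.6, 249.2]
tcp_rot: [-3.141, 0.001, -0.156]
contact_force: [2.6, 3.2, -4.8]
opening: 0.327
grasp_force: 34.7
clock: 10.47
eef_pos: [463.7, -112.7, 249.1]
tcp_rot: [-3.141, -0.0, -0.157]
contact_force: [-0.4, 3.9, -1.8]
opening: 0.33
grasp_force: 34.9
rel -154.33206380351209 74.08458469102192 R 171.19261551449154 th 0.7965473277953021
```

```bash
python3 steer.py '0 0 0 8.2 0 -14.9 0;0 0 0 9.6 0 -14 0;0 0 0 11 0 -13 0;0 0 0 12.2 0 -11.8 0;0 0 0 13.3 0 -10.6 0'
python3 steer.py '0 0 0 14.3 0 -9.2 0;0 0 0 15.2 0 -7.7 0;0 0 0 12 0 -4.5 0;0 0 0 0 0 0 0;0 0 0 0 0 0 0'
python3 -c "
from rig import r;import numpy as np
d=r.sense()['eef_pos']-np.array([616.2,-136.4,175]);a=-.156;x=d@[np.cos(a),np.sin(a),0];print('rel',x,d[2],'R',np.hypot(x,d[2]),'th',np.arctan2(d[2],-x)+.349)"
```

```text
clock: 10.88
eef_pos: [517.0, -121.3, 312.8]
tcp_rot: [-3.141, 0.002, -0.156]
contact_force: [0.9, 2.6, -4.1]
opening: 0.321
grasp_force: 35.8
clock: 11.3
eef_pos: [558.0, -127.9, 334.0]
tcp_rot: [3.141, 0.001, -0.156]
contact_force: [-2.9, 3.8, 5.0]
opening: 0.326
grasp_force: 37.1
rel -58.78446898994827 159.04151245995268 R 169.5577084062517 th 1.5657532074012457
```

```bash
python3 steer.py '0 0 0 15 0 -5 0;0 0 0 14 0 -3 0;0 0 0 12 0 -2 0;0 0 0 10 0 -0.8 0;0 0 0 6 0 -0.2 0' | grep -E 'cont|grasp'
python3 steer.py '0 0 0 1.5 0 0 0;0 0 0 0 0 0 0;0 0 0 0 0 0 0;0 0 0 0 0 0 0'
python3 - <<'E'
from h import *
d=r.sense()['eef_pos']-np.array([616.2,-136.4,175]);a=-.156;x=d@[np.cos(a),np.sin(a),0];print('rel',x,d[2],'R',np.hypot(x,d[2]),'th',np.arctan2(d[2],-x)+.349)
f=lambda n:cv2.convertScaleAbs(r.grab_frame(n)[:,:,::-1],alpha=1.5)
s=cv2.resize(f("side")[130:390,180:420],None,fx=2,fy=2); t=cv2.resize(f("top")[110:330,140:460][:,:],None,fx=1.25,fy=1.25); t=cv2.copyMakeBorder(t[:, 95:],0,520-t.shape[0],0,0,cv2.BORDER_CONSTANT)
cv2.imwrite("pics/f.png",np.hstack([s,t]))
E
```

```text
contact_force: [0.2, 0.6, -2.1]
grasp_force: 34.7
clock: 12.05
eef_pos: [615.4, -137.0, 344.5]
tcp_rot: [3.141, 0.001, -0.156]
contact_force: [0.0, -1.5, -4.8]
opening: 0.321
grasp_force: 34.7
rel -0.7466298247437466 169.4869373748656 R 169.48858190688483 th 1.9153911200772546
```

View pics/f.png

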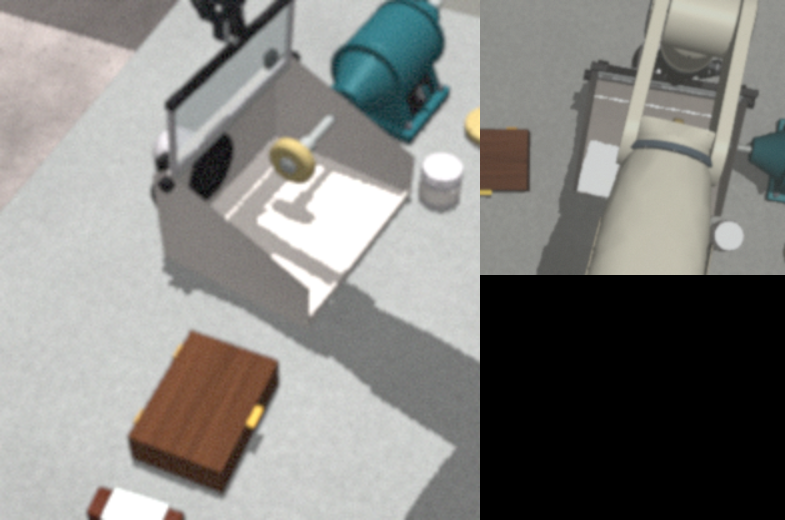

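The cover stands upright with its knob in the fingers. The lid is shut, and the tin, bar and buff (its edge just in view at (475,125)) look unmoved. I'll check plumbness numerically from the rail's end corner, then hand in.

```bash
python3 - <<'E'
from h import *
S=cam("side"); a=-.156; X=np.array([np.cos(a),np.sin(a),0]); Y=np.array([-X[1],X[0],0]); H=np.array([616.2,-136.4,175])
for e in(-.15,-.07,0,.07,.15):
    print(e,*[proj(S,H+s*Y+142*np.array([0,0,np.cos(e)])+142*np.sin(e)*X).round(1) for s in(150,-150)])
print("seen +y",(180+172/2,130+103/2),"-y",(180+292/2,130+3/2)); s=r.sense(); print(s["eef_pos"],s["grasp_force"],s["qvel"].round(3))
E
```

```text
-0.15 [267.2 184.1] [329.8 125.1]
-0.07 [263.6 182.2] [326.4 123.5]
0 [260.5 180.7] [323.5 122.4]
0.07 [257.4 179.5] [320.6 121.4]
0.15 [253.9 178.3] [317.3 120.6]
seen +y (266.0, 181.5) -y (326.0, 131.5)
[ 615.43534261 -136.98947737  344.53696155] 34.826223850250244 [-0.002  0.003 -0.002  0.002  0.001 -0.001]
```

The arc from grip to here gives 1.915 rad (chord 278.0 mm against 278.5 expected), but the corner I read by eye isn't precise enough to confirm it. I'll measure the dark rail's centreline in the down and raised pictures by the same numeric method.

```bash
python3 - <<'E'
from h import *
from scipy.ndimage import map_coordinates
from scipy.optimize import least_squares
a=-.156; X=np.array([np.cos(a),np.sin(a),0]); Y=np.array([-X[1],X[0],0]); H=np.array([616.2,-136.4,175]); Z=np.array([0,0,1.])
def pt(th,rr,n,y):
    b=th-np.radians(20); u=-np.cos(b)*X+np.sin(b)*Z; w=np.sin(b)*X+np.cos(b)*Z
    return H+y*Y+rr*u+n*w
def off(im,c,th,rr,n,y):   # offset (px) of dark centroid from prediction, along image normal of the rail
    p=proj(c,pt(th,rr,n,y)); d=proj(c,pt(th,rr,n,y+20))-p; d/=np.linalg.norm(d); nv=np.array([-d[1],d[0]])
    s=np.arange(-11,11.01,.25); q=p+s[:,None]*nv; v=map_coordinates(im,[q[:,1],q[:,0]],order=1)
    m=v<(v.min()+np.median(v))/2; i=v.argmin(); lo=hi=i
    while lo>0 and m[lo-1]:lo-=1
    while hi<len(s)-1 and m[hi+1]:hi+=1
    return (s[lo]+s[hi])/2,(hi-lo)/4,v.min()
S,T=cam("side"),cam("top")
A=np.load("pics/side0.npy").mean(2); B=np.load("pics/top0.npy").mean(2); F=r.grab_frame("side").mean(2)
ys=[130,110,90,70,50,-60,-90]
g=lambda im,c,th,rr,n:np.array([off(im,c,th,rr,n,y) for y in ys])
for nm,im,c,th in(("down side",A,S,0),("down top",B,T,0),("now side",F,S,1.915)): print(nm); print(g(im,c,th,138,0).round(1).T)
E
```

```text
down side
[[ 1.4  1.2  1.1  1.1  1.1  0.8  0.8]
 [ 4.2  4.   4.2  3.8  4.2  3.5  3. ]
 [29.1 27.6 27.9 28.4 29.3 28.5 22.8]]
down top
[[ 0.4  0.2  0.4  0.2  0.1  0.  -0.1]
 [ 5.2  5.   5.2  5.   5.2  5.5  5.2]
 [44.4 45.8 46.1 45.6 46.8 46.1 43. ]]
now side
[[-3.1 -3.2 -3.2 -3.2 -3.2 -3.1 -3.2]
 [ 5.8  5.5  5.   5.5  5.   4.8  5. ]
 [24.5 24.   5.5 13.3 20.2 19.9 25.3]]
```

```bash
python3 - <<'E'
from h import *
a=-.156; X=np.array([np.cos(a),np.sin(a),0]); Y=np.array([-X[1],X[0],0]); H=np.array([616.2,-136.4,175]); Z=np.array([0,0,1.])
S,T=cam("side"),cam("top")
def pt(th,rr,n,y,dh=0):
    b=th-np.radians(20); u=-np.cos(b)*X+np.sin(b)*Z; w=np.sin(b)*X+np.cos(b)*Z
    return H+y*Y+rr*u+n*w
def sh(c,th0,th,rr,n):
    p=proj(c,pt(th0,138,0,90)); d=proj(c,pt(th0,138,0,110))-p; d/=np.linalg.norm(d)
    return (proj(c,pt(th,rr,n,90))-p)@np.array([-d[1],d[0]])
from scipy.optimize import fsolve
rr,n=fsolve(lambda v:[sh(S,0,0,*v)-1.1,sh(T,0,0,*v)-.3],[138,0]); print("rail radius, offset",rr,n)
for R,N in((rr,n),(138,0),(142,0),(134,0),(138,4),(138,-4)): print(R,N,"theta",fsolve(lambda t:sh(S,1.915,t[0],R,N)+3.2,[1.9]))
print([sh(S,1.915,1.915+e,138,0) for e in(-.1,.1)],[sh(S,1.915,1.915,138+e,0) for e in(-5,5)])
E
```

```text
rail radius, offset 135.696944942707 6.055489954912279
135.696944942707 6.055489954912279 theta [1.80747923]
138 0 theta [1.84172701]
142 0 theta [1.82363077]
134 0 theta [1.86113761]
138 4 theta [1.81247838]
138 -4 theta [1.87043317]
[np.float64(-4.41075052986998), np.float64(4.056755257893939)] [np.float64(-1.1695314856666874), np.float64(1.175826085381064)]
```

The image angle depends on the rail's unknown offset, so I check the hinge directly by triangulating the pivot screws at the cover's ends, seen in c1 at (173,307)/(428,55) and in c3 at (72,78)/(590,170).

```bash
python3 - <<'E'
from h import *
np.set_printoptions(precision=1,suppress=True)
S,T=cam("side"),cam("top")
c3=lambda u,v:(285+u/4-.4,150+v/4-.4); c1=lambda u,v:(220+u/4-.4,145+v/4-.4)
for nm,l in(("+y",[(c1(173,307),c3(72,78)),(c1(165,265),c3(117,47))]),("-y",[(c1(428,55),c3(590,170)),(c1(383,55),c3(553,123))])):
    for s,t in l: print(nm,*tri((S,s),(T,t)))
    print("top at z175",plane(T,l[0][1],175))
a=-.156; X=np.array([np.cos(a),np.sin(a),0]); Y=np.array([-X[1],X[0],0]); H=np.array([616.2,-136.4,175])
print(H+160*Y,H-160*Y)
# knob ray now: stem/rail in wrist view, numeric: dark rail span rows per column
c=cam("wrist"); im=r.grab_frame("wrist"); np.save("pics/w1.npy",im); g=im.mean(2)
for u in range(60,640,80): print(u,[int(x) for x in g[0:300:10,u]])
for y in(-120,120): print("rail pred",proj(c,H+y*Y+[0,0,142]),proj(c,H+y*Y+[0,0,132]), "hinge",proj(c,H+y*Y))
E
```

```text
+y [641.5  20.8 177.1] [np.float64(0.556421108538589), np.float64(0.5564211085383759)]
+y [660.2  -6.3 185.5] [np.float64(1.4879643852432394), np.float64(1.48796438524295)]
top at z175 [641.4  20.7 175. ]
-y [ 587.9 -296.   179.4] [np.float64(0.19490013101698994), np.float64(0.19490013101715054)]
-y [ 614.8 -271.9  188.7] [np.float64(0.2260491716614412), np.float64(0.22604917166161634)]
top at z175 [ 588.4 -296.9  175. ]
[641.1  21.7 175. ] [ 591.3 -294.5  175. ]
60 [177, 179, 188, 190, 182, 187, 188, 188, 183, 183, 192, 195, 188, 187, 194, 190, 192, 196, 199, 199, 190, 199, 193, 195, 198, 194, 194, 199, 25, 12]
140 [183, 185, 191, 185, 201, 198, 199, 194, 192, 190, 190, 195, 200, 193, 196, 200, 199, 192, 198, 199, 195, 23, 34, 120, 109, 164, 107, 73, 74, 8]
220 [181, 183, 190, 193, 192, 192, 197, 198, 198, 200, 194, 198, 203, 202, 199, 204, 198, 112, 110, 251, 251, 142, 117, 109, 108, 108, 107, 106, 106, 11]
300 [189, 187, 198, 188, 194, 199, 198, 189, 167, 236, 247, 252, 253, 253, 253, 253, 253, 253, 105, 252, 252, 173, 101, 152, 154, 152, 150, 152, 171, 12]
380 [201, 189, 189, 197, 194, 192, 194, 187, 198, 202, 202, 200, 196, 201, 207, 202, 202, 115, 109, 252, 252, 180, 120, 222, 223, 154, 146, 204, 219, 13]
460 [189, 190, 192, 189, 188, 196, 198, 199, 192, 200, 197, 198, 192, 198, 203, 199, 198, 185, 111, 252, 203, 130, 116, 109, 107, 109, 107, 108, 107, 12]
540 [178, 186, 192, 190, 177, 190, 194, 190, 190, 186, 190, 196, 192, 186, 193, 194, 202, 197, 35, 102, 59, 36, 26, 34, 55, 120, 85, 104, 109, 13]
620 [172, 178, 178, 175, 176, 175, 182, 182, 187, 177, 185, 183, 184, 178, 178, 180, 178, 179, 111, 101, 56, 37, 49, 64, 74, 80, 86, 91, 93, 90]
rail pred [560.3 294.2] [548.1 285.2] hinge [457.3 218.9]
rail pred [ 87.6 294.3] [100.1 285.4] hinge [192.8 218.9]
```

```bash
python3 - <<'E'
from h import *
np.set_printoptions(precision=1,suppress=True)
g=np.load("pics/w1.npy").mean(2); c=cam("wrist"); H=np.array([616.2,-136.4,175]); a=-.156; X=np.array([np.cos(a),np.sin(a),0])
for u in(50,65,80,95,110,530,545,560,575): print(u,[int(x) for x in g[262:322:2,u]])
print("cam",-c[1].T@c[2])
for u,v in((80,279),(560,279),(80,294),(560,294)):
    for z in(317,305): p=plane(c,(u,v),z)-H; print(u,v,z,"x rel hinge",p@X)
E
```

```text
50 [190, 192, 198, 194, 192, 190, 89, 21, 24, 25, 24, 29, 26, 14, 12, 11, 14, 14, 23, 27, 31, 29, 30, 29, 28, 30, 28, 29, 28, 58]
65 [197, 196, 195, 197, 200, 135, 24, 26, 25, 34, 88, 93, 24, 12, 11, 12, 15, 13, 23, 27, 30, 29, 30, 29, 29, 29, 30, 30, 28, 54]
80 [198, 193, 198, 192, 72, 114, 95, 94, 94, 94, 93, 79, 35, 12, 12, 13, 14, 15, 23, 28, 31, 31, 30, 30, 30, 31, 30, 30, 29, 48]
95 [117, 118, 116, 115, 118, 108, 87, 101, 103, 103, 102, 100, 41, 11, 14, 12, 11, 13, 15, 17, 17, 17, 17, 16, 17, 16, 17, 16, 16, 44]
110 [102, 114, 105, 104, 103, 98, 91, 72, 91, 97, 98, 97, 41, 9, 10, 10, 11, 12, 15, 17, 18, 17, 19, 17, 16, 18, 16, 18, 15, 44]
530 [104, 105, 108, 110, 111, 114, 113, 113, 110, 108, 106, 105, 96, 12, 12, 13, 13, 12, 17, 26, 28, 31, 32, 30, 30, 30, 29, 30, 29, 40]
545 [116, 85, 94, 103, 103, 103, 105, 113, 112, 110, 108, 105, 98, 13, 14, 12, 13, 14, 14, 26, 29, 30, 31, 30, 29, 29, 29, 29, 28, 25]
560 [86, 120, 116, 115, 114, 93, 90, 79, 97, 102, 101, 101, 102, 12, 11, 12, 13, 15, 16, 25, 28, 30, 30, 29, 29, 29, 29, 28, 28, 26]
575 [39, 42, 53, 53, 60, 58, 102, 114, 113, 93, 96, 92, 84, 11, 12, 12, 13, 13, 16, 24, 28, 30, 31, 30, 30, 30, 28, 28, 28, 30]
cam [ 697.3 -150.3  469.5]
80 279 317 x rel hinge 8.657217889893722
80 279 305 x rel hinge 2.862332862332078
560 279 317 x rel hinge 8.592317682971355
560 279 305 x rel hinge 2.7923273787923044
80 294 317 x rel hinge 0.2736416301295854
80 294 305 x rel hinge -6.180724743938082
560 294 317 x rel hinge 0.19533186930193835
560 294 305 x rel hinge -6.265194623659482
```

Two image measures put the rail 6–8 mm in front of plumb, while the arm's arc says it is plumb. I'll check numerically where the ball sits in the fingers and how the rail lay relative to the knob at the start.

```bash
python3 - <<'E'
from h import *
np.set_printoptions(precision=1,suppress=True)
c=cam("wrist"); s=r.sense(); print("TCP px",proj(c,s["eef_pos"]),"tip px",proj(c,s["eef_pos"]-[0,0,19]))
g=np.load("pics/w1.npy").mean(2)
for v in range(262,420,6): print(v,' '.join(f"{int(x):3d}" for x in g[v,220:450:7]))
z=np.load("pics/w0c.npz"); W=(z["K"],z["R"],z["t"]); g0=np.load("pics/w0.npy").mean(2)
for u in(200,240,290,380,420): print(u,[int(x) for x in g0[164:204:1,u]])
E
```

```text
TCP px [325.3 326.3] tip px [325.4 303.9]
262 107 153 219 221 218 221 219 219 221 152 153 150 215 217 215 217 152 153 118 177 169 147 159 160 159 155 137 136 136 136 135 135 132
268 106 154 220 219 219 219 221 220 220 153 152 152 217 217 217 214 173 151 124 189 189 152 207 207 205 203 202 199 198 197 195 194 192
274 105 148 219 218 219 217 219 219 219 152 151 152 215 217 214 214 216 215 118 195 200 154 178 177 177 185 207 185 138 138 111 115 116
280 106 137 218 219 218 218 216 219 217 151 151 150 214 213 212 215 213 213  92 180 181 168 218 218 218 220 220 220 149 151 109 107 108
286  64  73 185 185 186 186 185 183 184 123 124 124 181 184 183 183 182 183  77 143 145 166 188 187 190 195 196 197 132 133  94  95  95
292  11  11  12  12  12  11  13  13  10  78  77  12  11  12  11  12  12  11   9  12  17  87  12  12  11  11  10  12  11  14  13  12  13
298  14  14  15  15  12  16  16  14  15  78  78  12  14  14  13  14  14  14  15  13  15  88  38  14  13  13  15  12  13  18  20  18  19
304  17  18  18  19  18  16  18  16  18  78  39  13  18  18  17  78  50  17  19  17  13  78  87  20  17  1
[... 2838 characters left out ...]
 108, 93, 28, 13, 18, 22, 23, 20, 20, 21, 19, 21, 20, 21, 20, 21, 19, 21, 17, 20, 35, 146, 230, 231, 231, 231, 231, 231, 231, 231, 230, 231, 230]
290 [183, 182, 182, 182, 163, 107, 107, 107, 95, 48, 14, 14, 20, 22, 22, 20, 22, 19, 21, 22, 20, 22, 21, 20, 21, 21, 19, 19, 137, 231, 231, 231, 230, 231, 230, 230, 229, 229, 210, 132]
380 [151, 182, 182, 181, 170, 133, 107, 107, 108, 93, 29, 14, 17, 21, 22, 21, 22, 19, 20, 20, 21, 19, 20, 21, 20, 20, 20, 20, 66, 173, 234, 234, 234, 233, 233, 233, 233, 232, 233, 234]
420 [180, 179, 180, 180, 175, 147, 104, 106, 106, 93, 48, 13, 15, 20, 21, 22, 20, 20, 19, 20, 21, 20, 20, 19, 19, 20, 19, 19, 37, 153, 235, 235, 235, 234, 235, 235, 234, 234, 234, 234]
```

The ball shows in the wrist view, rows about 314–385 and centre about (326,349). That is 23 px from the TCP's projection, so it has crept about 10 mm towards the front in the pads. I'll put a number on it.

```bash
cat > k.py <<'E'
from h import *
from scipy.optimize import minimize_scalar
H=np.array([615.5,-137,175]); a=-.156; X=np.array([np.cos(a),np.sin(a),0])
def meas():
    c=cam("wrist"); g=r.grab_frame("wrist").mean(2)
    # ball silhouette along columns near the middle: stem (60-100) above, bright body plate below
    us=range(322,333,2); col=np.mean([g[:,u] for u in us],0)
    v=360
    while col[v]<50: v-=1
    lo=v+.5; v=360
    while col[v]<100: v+=1
    hi=v-.5
    def edges(th):
        k=H+170*(np.sin(th)*X+np.cos(th)*np.array([0,0,1])); K,R,t=c; q=R@k+t   # silhouette rows of sphere in the column's plane
        b=np.arctan2(q[1],q[2]); d=np.arcsin(15/np.hypot(q[1],q[2])); return K[1,2]+K[1,1]*np.tan([b-d,b+d])
    f=lambda th:((edges(th)-[lo,hi])**2).sum()
    m=minimize_scalar(f,bounds=(-.4,.4),method="bounded"); 
    k=H+170*np.sin(m.x)*X; print("rows",lo,hi,"fit",edges(m.x).round(1),"theta",1.92+m.x)
    # rail rear-top edge (dark 13 -> 18..28)
    for u in(535,560):
        p=[int(x) for x in g[280:326,u]]; print(u,p)
meas(); s=r.sense(); print(s["eef_pos"],s["contact_force"],s["grasp_force"])
E
python3 k.py
```

```text
rows 313.5 385.5 fit [313.5 385.5] theta 1.8543679972459737
535 [109, 107, 104, 106, 105, 104, 96, 63, 12, 13, 13, 12, 12, 13, 12, 14, 15, 14, 16, 23, 25, 29, 29, 30, 31, 31, 31, 30, 31, 31, 29, 29, 30, 29, 29, 30, 28, 29, 28, 28, 40, 121, 197, 198, 196, 194]
560 [101, 101, 101, 102, 102, 101, 100, 84, 12, 12, 14, 13, 13, 13, 13, 13, 14, 14, 17, 20, 26, 27, 28, 31, 31, 30, 31, 31, 31, 30, 29, 29, 30, 29, 28, 29, 29, 29, 28, 28, 26, 24, 26, 26, 34, 51]
[ 615.65599746 -137.03399089  344.5426469 ] [-0.05312459 -1.90901345 -7.61635411] 34.94010329246521
```

The ball's two silhouette edges fit perfectly at 1.854 rad, so the cover lagged 11 mm behind the tool on the way up. I move the tool gently backwards and measure again.

```bash
python3 steer.py '0 0 0 2 0 0 0;0 0 0 2 0 0 0;0 0 0 1 0 0 0;0 0 0 0 0 0 0;0 0 0 0 0 0 0' 35; python3 k.py | grep -v '^5'
```

```text
clock: 12.72
eef_pos: [621.1, -137.9, 344.8]
tcp_rot: [3.141, 0.001, -0.156]
contact_force: [-0.9, -3.6, -9.3]
opening: 0.319
grasp_force: 35.0
rows 314.5 386.5 fit [314.5 386.5] theta 1.8840538497960666
[ 621.02852397 -137.87879222  344.86329019] [ -0.66256355  -3.94538511 -10.74049638] 35.05408823490143
```

```bash
python3 steer.py '0 0 0 2 0 0.2 0;0 0 0 2 0 0.2 0;0 0 0 1.3 0 0.1 0;0 0 0 0 0 0 0;0 0 0 0 0 0 0' 35; python3 steer.py '0 0 0 0 0 0 0;0 0 0 0 0 0 0;0 0 0 0 0 0 0;0 0 0 0 0 0 0;0 0 0 0 0 0 0' >/dev/null; python3 k.py
```

```text
clock: 13.18
eef_pos: [626.6, -138.8, 345.1]
tcp_rot: [3.141, -0.001, -0.156]
contact_force: [-1.1, -4.6, -5.7]
opening: 0.309
grasp_force: 34.3
rows 317.5 389.5 fit [317.6 389.4] theta 1.9063329993103266
535 [108, 108, 109, 109, 109, 109, 108, 106, 106, 105, 103, 102, 102, 95, 62, 12, 10, 11, 13, 10, 14, 13, 14, 13, 14, 19, 23, 29, 29, 30, 30, 31, 31, 32, 31, 31, 32, 31, 31, 32, 31, 31, 31, 31, 29, 30]
560 [90, 91, 90, 89, 88, 84, 79, 85, 94, 96, 96, 97, 97, 90, 59, 11, 10, 11, 11, 13, 13, 14, 13, 12, 13, 19, 24, 25, 28, 31, 31, 30, 32, 30, 30, 31, 30, 31, 30, 31, 30, 30, 30, 28, 29, 29]
[ 626.48461021 -138.72358736  345.07932593] [-2.08512783 -5.31394103 -5.52136755] 34.31486427783966
```

```bash
for i in 1 2 3; do python3 steer.py '0 0 0 0 0 0 0;0 0 0 0 0 0 0;0 0 0 0 0 0 0;0 0 0 0 0 0 0;0 0 0 0 0 0 0' | grep -E 'opening|eef|grasp' | tr '\n' ' '; done; python3 k.py|grep -v '^5'
```

```text
eef_pos: [626.5, -138.7, 345.1] opening: 0.312 grasp_force: 34.3 eef_pos: [626.5, -138.7, 345.1] opening: 0.309 grasp_force: 34.3 eef_pos: [626.5, -138.8, 345.1] opening: 0.309 grasp_force: 34.3 rows 317.5 389.5 fit [317.6 389.4] theta 1.9063154122171002
[ 626.47907678 -138.7375214   345.09822501] [-1.20303854 -5.31588584 -5.53534569] 34.31540250778198
```

For 1.25 s the ball, the opening (0.309), the grip (34 N) and the angle (1.906 rad) haven't changed. The TCP is about 13 mm from the knob's centre, so everything is within limits and I hand in.

```bash
python3 -c "
from rig import r
print(r.sign_off())"
```

```text
the job is handed in; nothing more can be done
None
```

I handed the job in with the lid shut and the cover held still at about 1.91 rad (plumb is 1.92), the knob gripped at 34 N but about 13 mm off the pad centre after creeping in the fingers; sign-off returned no verdict.

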